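# Vent the desiccator box and hold its lid open at 50 degrees

## Task

Vent the white desiccator box first: press the blue spring treadle beside it down to its stop with the gripper and let it come back up. Then lift the box's lid by its black bar handle and hold it open at 50 degrees from closed (the orange mark on the scale beside the lid, give or take 4 degrees) so that a colleague can reach the vials; the lid falls shut if let go, so never let it drop, and finish while still holding it by the bar. Leave the things standing round it where they are.

Things in the scene. Friction and masses are not known exactly. Their poses are not given: they have to be found in the camera images.
- box: white open-topped desiccator box fixed on levelling feet 4 to 48 mm above the worktop, 170 (x) x 180 (y) x 90 mm tall, vials inside. Origin: centre of its underside; x from front to hinge, y left, z up; at yaw 0 the front faces the robot. A rail on its left (+y) side carries the valve block. A steel arc with marks every 10 degrees stands at the lid's right (-y) edge, orange mark at 50 degrees.
- hinge_mid (a point): middle of the lid's hinge line (which runs along the box's y axis); in the box frame at x +91, y 0, z +94 mm
- lid_angle (a joint): opening angle of the lid, rad: 0 shut (as it starts), 50 degrees = 0.873, stop at 1.3. Grey frame with a clear pane, 176 mm from hinge to front edge, 180 mm wide, 8 mm thick, about 0.4 kg (varies). Not latched; falls shut from any angle when let go.
- lid: the lid with its black handle: a straight round bar 12 mm thick, 84 mm long, parallel to the hinge, on two arms at its ends. Origin on the hinge line at its middle (same as hinge_mid); x, y, z as the box's when shut, turning with the lid.
- bar_mid (a point): middle of the bar's centreline, the place to grip. Lid shut: 216 mm in front of the hinge line and 30 mm above it, 40 mm ahead of the lid's front edge, 25 mm above its top face, free for 33 mm either way along the bar. Moves on an arc of radius 218 mm about the hinge. Pinched across from above, the round bar turns between the pads, so the gripper can stay pointing down.
- valve_block: grey vent valve block clamped to the rail on the box's left side parallel to the box, undersides level; base 120 mm (x) x 50 mm (y) x 12 mm, ears 41 mm tall at the back. Origin: centre of its underside.
- treadle_angle (a joint): angle of the treadle pressed down, in rad: 0 up (at rest), 0.25 at its stop; it counts as down beyond 0.22. A spring returns it: it takes about 3 N at the pad to start and 8.5 N at the stop.
- treadle: the blue treadle of the valve block. Origin on its hinge line at its middle, 30 mm above the underside of the block, at the back of the block.
- treadle_pad (a point): point to press, on the black pad of the blue treadle, 75 mm in front of the treadle's hinge, 56 mm above the block's underside at rest, on its middle line. Plate 100 mm long, 28 mm wide, hinged at its back end, sloping up to the front. This point sinks about 18 mm to the stop. The shut fingertips can press here straight down.
- wide_jar: white plastic jar with a lid, 94 mm wide, 127 mm tall; loose bystander, leave alone. Origin: centre of its underside.
- weigh_bottle: small glass bottle with a knobbed glass lid, 39 mm wide, 59 mm tall; loose bystander, leave alone. Origin: centre of its underside.
- petri_dish: clear shallow glass dish, 61 mm wide, 15 mm tall; loose bystander, leave alone. Origin: centre of its underside.

How it is judged:
By the outcome, as a careful person would: the job done as asked, in the order asked, and still so for the second after the job is handed in, while the arm keeps its last pose, push and grip.
It also fails if it takes over 40 s, if anything falls off the work surface, if the arm or the gripper's body presses on something with over 40 N, if the wrist force passes 120 N, or if a joint passes its speed limit or range.

## Robot

A 7-joint arm with a two-finger parallel gripper is mounted at the origin on a cart in front of the work surface, level with it; the furniture and walls round the work are solid. World frame = base frame: x ahead of the robot, y to its left, z up, the work surface at z = 0. Lengths are in m, angles in rad, forces in N, time in s.
With the tool pointing down it reaches from about 0.4 to 0.85 m from the base axis. Payload 10.4 kg.
Tool frame: the origin (TCP) lies between the finger pads, 19 mm behind the fingertips; this is the grasp point; z points along the fingers, y is the line along which they close (so a half turn about z gives the same grasp; the last joint's range is limited). The gripper opens to 87 mm and grips with 3 to 60 N. Pads are 19 mm wide; open, the fingers measure 117 mm over their backs; the gripper's body (75 mm by 190 mm) begins 51 mm behind the grasp point.
Start: joints at [1.219, 0.332, -0.065, 1.46, 0.022, 1.35, -0.088], TCP at [0.202, -0.592, 0.241] pointing down, gripper open.
Joint ranges: [-2.6, 2.6], [-0.5, 2.12], [-1.47, 1.34], [0.16, 2.42], [-1.27, 4.41], [0.06, 2.06], [-2.6, 2.6]. Speed limits (rad/s): [2.22, 2.22, 2.79, 2.79, 3.14, 3.14, 3.14].

## Interface

Orientations are given as a unit quaternion [x, y, z, w].
In Python, from bench import monitor, cams, ticket gives the robot as it stands.
- The arm moves only by the shell command python3 -m crank 'ROWS' [OPENING] [FORCE]. ROWS is a JSON object whose one key "steps" holds a list of rows, each a list of 2 entries, a list of its own where there are three numbers: the shift along the world's x, y, z in units of 25 mm (1.0 is 25 mm), then the turn, a rotation vector about the world's x, y, z in units of 5 degrees (1.0 is 5 degrees). In form: {"steps": [[[x, y, z], [ax, ay, az]], ...]}. A call has 1 to 10 rows; each row shifts and turns the commanded pose from where the row before left it; what a row does not reach is not made up. A row lasts 1/12 s, in which the tool goes at most 41.7 mm and 7.16 degrees, less where a joint would pass 70% of its speed; a pose out of reach is approached as far as the arm can. A call is refused whole if a number of a shift passes 1 or a number of a turn 1, either way. A call with a gripper value outside its range is refused whole. OPENING is the finger opening in mm, from 0 to 87, set as the call begins (- or left out, the last holds). The fingers move at their own pace and stop on an object; FORCE is the grip in N (left out, the last holds). Time passes only in rows, so rows that do not move let the fingers close. It gives the time, the measured TCP pose, the force, the opening and the grip force at its end, in the units of the state.
- monitor.read_state(): the state, without advancing time (a new reading comes with each control period).
- cams.camera(name): name is "scene" or "top"; returns a dict with "pixels" (384x512x3 uint8, blue, green, red), "z_map" (384x512 float32, m along the optical axis (not along the pixel's ray), 0 where there is no reading), "vfov" (degrees; the focal length in pixels is half the picture's height over the tangent of half this angle, whatever the lens; pixels are square), "cx", "cy" (the principal point, pixels), "T" (4x4, takes a point from camera to world coordinates). Camera axes: x right, y up, looking along -z (the intrinsics and any distortion apply to the point x, -y, -z); pixel columns grow to the right and rows downward; lengths in m; the calibration is good to about 2 mm. A picture is of the moment at which its call begins.
- ticket.close_job(): hands the job in; it is judged then, once.
The state is a dict: "time": time; "joint_positions": joint angles; "joint_vel": joint speeds; "joint_torque": joint torques, N m; "ee_pos": TCP position; "eef_rot": TCP orientation; "ft_force": force on the tool from outside, world axes, zero at the start; "torque": the same for the moment, N m; "width": finger opening in m; "grip_force": force on a finger pad.
Only numpy, scipy, OpenCV 4.12 (cv2) and the standard library are available. Lean on these libraries where they do the work, as an engineer would, in place of code of your own. Each camera call takes 0.05 s, during which the arm holds its last target. There are 200 camera calls.

## Working session

There is one attempt and no reset: what is moved stays moved. The work goes in short steps, Python scripts to look and compute and a shell command to move; the robot and the scene stay as the last step left them, time stands still between calls to the robot, and variables do not carry over. Pictures are saved under pics/ and viewed, at most 10 in all, crops included, and the job is handed in when it is done.

```bash
mkdir -p pics
cat > h.py <<'E'
import numpy as np,cv2
from bench import monitor,cams,ticket
def grab(n,f=None):
    c=cams.camera(n)
    if f: cv2.imwrite('pics/'+f,c["pixels"])
    return c
def cloud(c):
    h,w=c["z_map"].shape; f=h/2/np.tan(np.radians(c["vfov"])/2)
    v,u=np.mgrid[:h,:w]; z=c["z_map"]
    p=np.stack([(u-c["cx"])/f*z,-(v-c["cy"])/f*z,-z,np.ones_like(z)],-1)
    P=(p@np.array(c["T"]).T)[...,:3]; P[z==0]=np.nan
    return P
E
python3 - <<'E'
from h import *
for n in("scene","top"):
    c=grab(n,n+"1.png"); np.savez(n+"1.npz",P=cloud(c),px=c["pixels"])
    print({k:(v if k!="T" else np.round(v,3).tolist()) for k,v in c.items() if k not in("pixels","z_map")})
s=monitor.read_state();print(s["ee_pos"],s["eef_rot"],s["time"],s["ft_force"])
E
```

```text
{'vfov': 49.05457656868662, 'cx': 257.09266038394003, 'cy': 189.85166892700687, 'T': [[-0.706, 0.379, -0.599, 0.063], [-0.708, -0.397, 0.584, 0.145], [-0.016, 0.836, 0.548, 0.615], [0.0, 0.0, 0.0, 1.0]]}
{'vfov': 45.73298576978757, 'cx': 258.9288387062841, 'cy': 192.41603075018364, 'T': [[0.013, 0.995, -0.101, 0.468], [-1.0, 0.013, -0.003, -0.368], [-0.002, 0.101, 0.995, 1.23], [0.0, 0.0, 0.0, 1.0]]}
[ 0.20169466 -0.59121937  0.24055131] [ 9.86516679e-01  1.63659555e-01 -1.48833634e-04 -6.07558839e-04] 0.1 [ 0.29677206 -0.11664741  0.44544758]
```

View pics/scene1.png

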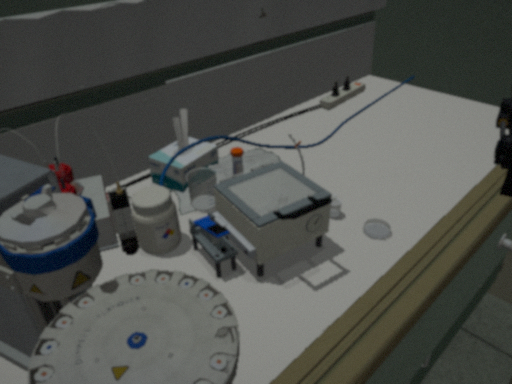

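View pics/top1.png

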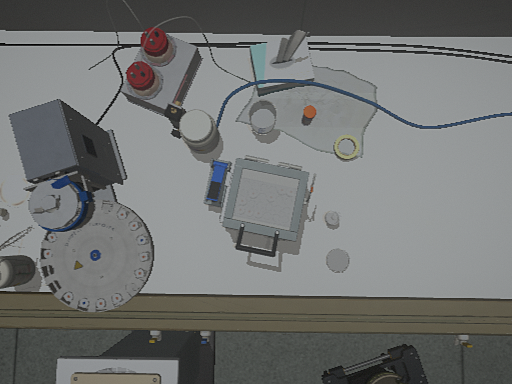

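The scene view shows the box with the lid handle around (300,208) and the treadle at (210,235). In the top view the handle bar is at (257,250), the lid's centre at (268,197), the blue treadle at (217,180), the jar at (198,130), the weigh bottle at (332,219) and the petri dish at (338,260).

Run:
```python
from h import *
D=np.load("top1.npz");P,px=D["P"],D["px"]
hsv=cv2.cvtColor(px,cv2.COLOR_BGR2HSV)
r=np.zeros(px.shape[:2],bool); r[155:210,200:236]=1
blue=r&(hsv[...,0]>100)&(hsv[...,0]<130)&(hsv[...,1]>120)
dark=r&(px.max(-1)<70)&(P[...,2]>.04)
b2=np.zeros_like(r); b2[225:262,225:290]=1
bar=b2&(px.max(-1)<60)
lid=np.zeros_like(r); lid[150:245,215:320]=1; lid&=(P[...,2]>.09)
for n,m in(("blue",blue),("dark",dark),("bar",bar),("lid",lid)):
    q=P[m]; q=q[~np.isnan(q[:,0])]; v,u=np.nonzero(m)
    print(n,len(q),"med",np.round(np.median(q,0),4),"pct z",np.round(np.percentile(q[:,2],[5,50,95]),3),"px",u.min(),u.max(),v.min(),v.max())
    rc=cv2.minAreaRect((q[:,:2]*1000).astype(np.float32)); print("  rect",np.round(rc[0],1),np.round(rc[1],1),round(rc[2],1))
    print("  box",np.round(cv2.boxPoints(rc)).tolist())
big=np.hstack([cv2.resize(px[150:275,195:325],None,fx=4,fy=4,interpolation=cv2.INTER_CUBIC)])
cv2.imwrite("pics/crop1.png",np.clip(big*1.5,0,255).astype(np.uint8))
for n,u,v in(("wb",332,218),("pd",338,260),("jar",198,130)): print(n,np.round(P[v,u],3))
D=np.load("scene1.npz");P,px=D["P"],D["px"]
hsv=cv2.cvtColor(px,cv2.COLOR_BGR2HSV)
r=np.zeros(px.shape[:2],bool); r[205:270,185:245]=1
m=r&(hsv[...,0]>100)&(hsv[...,0]<130)&(hsv[...,1]>120)
print("scene blue",np.round(np.nanmedian(P[m],0),4))
r[:]=0; r[185:225,270:335]=1; m=r&(px.max(-1)<45)&(P[...,2]>.12); q=P[m]
rc=cv2.minAreaRect((q[:,:2]*1000).astype(np.float32)); print("scene bar",len(q),np.round(np.nanmedian(q,0),4),rc,np.round(np.percentile(q[:,2],[5,95]),3))
```

```text
blue 240 med [ 0.635  -0.2599  0.0823] pct z [0.075 0.082 0.101] px 207 227 161 200
  rect [ 612.1 -256.3] [ 34.4 102.1] 79.8
  box [[559.0, -264.0], [659.0, -282.0], [665.0, -248.0], [565.0, -230.0]]
dark 179 med [ 0.5871 -0.2519  0.0978] pct z [0.062 0.098 0.106] px 207 230 160 203
  rect [ 612.1 -257.6] [ 48.8 103.3] 77.3
  box [[556.0, -270.0], [657.0, -293.0], [668.0, -245.0], [567.0, -222.0]]
bar 270 med [ 0.4462 -0.3614  0.168 ] pct z [0.146 0.168 0.174] px 236 278 227 256
  rect [ 461.3 -362. ] [91.2 52.8] 79.5
  box [[427.0, -402.0], [479.0, -412.0], [496.0, -322.0], [444.0, -312.0]]
lid 5710 med [ 0.5651 -0.3802  0.1398] pct z [0.135 0.14  0.144] px 215 315 155 244
  rect [ 554.8 -361. ] [234.5 215.7] 78.6
  box [[426.0, -455.0], [637.0, -497.0], [684.0, -267.0], [472.0, -225.0]]
wb [ 0.523 -0.554  0.057]
pd [ 0.413 -0.579 -0.   ]
jar [ 0.732 -0.213  0.128]
scene blue [ 0.6199 -0.2521  0.0857]
scene bar 398 [ 0.4411 -0.3471  0.1687] ((460.30560302734375, -361.1365661621094), (93.1351547241211, 57.8048095703125), 80.11199188232422) [0.143 0.173]
```

View pics/crop1.png

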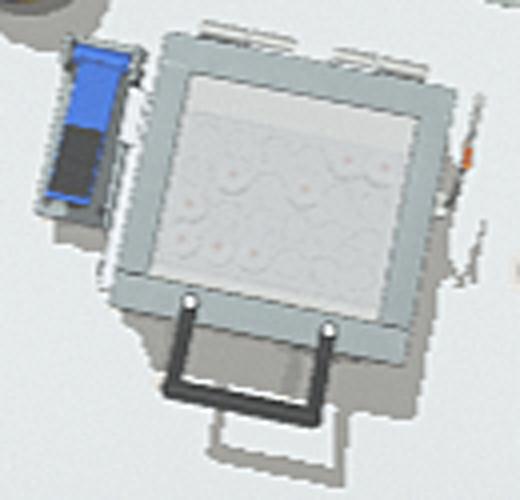

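The bar's centreline is at about (0.441, -0.358, 0.167) and the pad at about (0.587, -0.252, 0.099). Yaw is about -10.3°. The heights agree: the lid top measures 0.140, which puts the box underside at 0.043. Next I move over the pad with the fingers shut, passing in front of the box.

```bash
python3 -m crank '{"steps":[[[0.6,0.9,0.2],[0,0,0.8]],[[0.6,1,0.2],[0,0,0.9]],[[0.6,1,0.2],[0,0,0.9]],[[0.6,1,0.2],[0,0,0.9]],[[0.6,1,0.2],[0,0,0.9]],[[0.7,1,0.2],[0,0,0.9]],[[0.7,1,0.2],[0,0,0.9]],[[0.7,1,0],[0,0,0.9]],[[0.7,1,0],[0,0,0.9]],[[0.7,1,0],[0,0,0.9]]]}' 0 20
```

```text
time: 0.93
ee_pos: [0.3648, -0.3426, 0.2761]
eef_rot: [0.85, 0.527, -0.0, -0.0]
ft_force: [-0.6, 0.4, 0.1]
width: 0.0282
grip_force: 0.0
```

```bash
python3 -m crank '{"steps":[[[0.9,0.5,0],[0,0,0.5]],[[1,0.5,0],[0,0,0.5]],[[1,0.5,0],[0,0,0.5]],[[1,0.5,0],[0,0,0.5]],[[1,0.5,0],[0,0,0.5]],[[1,0.5,0],[0,0,0.4]],[[1,0.4,0],[0,0,0.2]],[[1,0.1,0],[0,0,0]],[[0.7,0,0],[0,0,0]],[[0,0,0],[0,0,0]]]}' 0 20
```

```text
time: 1.77
ee_pos: [0.5817, -0.2549, 0.2748]
eef_rot: [0.772, 0.636, 0.001, -0.001]
ft_force: [0.4, 1.2, -0.7]
width: 0.0003
grip_force: 0.0
```

Run:
```python
from h import *
s=monitor.read_state();print(s["ee_pos"],s["eef_rot"],s["ft_force"],s["width"])
c=grab("scene","s2.png")
```

```text
[ 0.58172798 -0.25488611  0.27482558] [ 7.71635077e-01  6.36064596e-01  5.06318324e-04 -9.38352342e-04] [ 0.35016384  1.18186427 -0.71686519] 0.0003360199296569747
```

```bash
python3 -m crank '{"steps":[[[0.2,0.1,-1],[0,0,0.1]],[[0,0,-1],[0,0,0]],[[0,0,-1],[0,0,0]],[[0,0,-1],[0,0,0]],[[0,0,-1],[0,0,0]],[[0,0,-0.5],[0,0,0]],[[0,0,0],[0,0,0]],[[0,0,0],[0,0,0]]]}' 0 20
python3 - <<'E'
from h import *
c=grab("scene"); cv2.imwrite("pics/s3.png",np.clip(cv2.resize(c["pixels"][120:310,120:360],None,fx=3,fy=3)*1.6,0,255).astype(np.uint8))
E
```

```text
time: 2.48
ee_pos: [0.5839, -0.2544, 0.1392]
eef_rot: [0.77, 0.638, -0.0, -0.0]
ft_force: [0.3, -0.4, 0.2]
width: -0.0
grip_force: 0.0
```

View pics/s3.png

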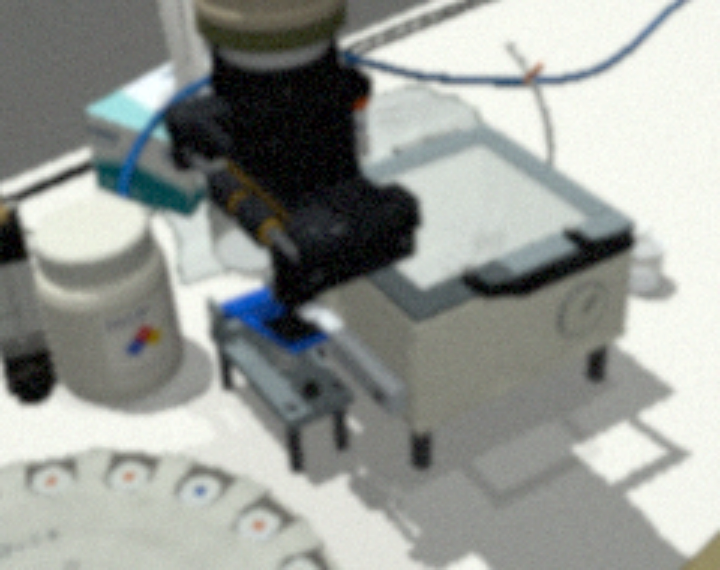

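The fingertips, at about (290,300) in the crop, are right over the black pad. The body clears the lid, so I press now.

```bash
python3 -m crank '{"steps":[[[0.1,0.1,-0.4],[0,0,0]],[[0,0,-0.4],[0,0,0]],[[0,0,-0.3],[0,0,0]],[[0,0,-0.2],[0,0,0]],[[0,0,0],[0,0,0]],[[0,0,0],[0,0,0]]]}'
```

```text
time: 3.03
ee_pos: [0.5865, -0.2512, 0.1061]
eef_rot: [0.77, 0.638, -0.0, -0.001]
ft_force: [-3.7, 2.3, 6.4]
width: 0.0007
grip_force: 3.2
```

```bash
python3 -m crank '{"steps":[[[0,0,-0.15],[0,0,0]],[[0,0,-0.15],[0,0,0]],[[0,0,0],[0,0,0]],[[0,0,0],[0,0,0]]]}'
```

```text
time: 3.37
ee_pos: [0.5867, -0.2514, 0.1]
eef_rot: [0.77, 0.638, -0.0, -0.0]
ft_force: [-7.1, 4.0, 15.4]
width: 0.0004
grip_force: 7.5
```

```bash
python3 -m crank '{"steps":[[[0,0,-0.1],[0,0,0]],[[0,0,0],[0,0,0]],[[0,0,0],[0,0,0]]]}'
python3 - <<'E'
from h import *
c=grab("scene"); P=cloud(c);px=c["pixels"];hsv=cv2.cvtColor(px,cv2.COLOR_BGR2HSV)
m=(hsv[...,0]>100)&(hsv[...,0]<130)&(hsv[...,1]>120); m[:205]=0;m[270:]=0;m[:,:185]=0;m[:,245:]=0
D=np.load("scene1.npz")["P"]
ax=np.array([.984,-.178])
for Q in(P,D):
    mm=m if Q is P else None
    if mm is None:
        h0=cv2.cvtColor(np.load("scene1.npz")["px"],cv2.COLOR_BGR2HSV); mm=(h0[...,0]>100)&(h0[...,0]<130)&(h0[...,1]>120); mm[:205]=0;mm[270:]=0;mm[:,:185]=0;mm[:,245:]=0
    q=Q[mm]; q=q[(q[:,2]>.06)&(q[:,2]<.12)]; print(len(q),np.polyfit(q[:,:2]@ax,q[:,2],1), np.degrees(np.arctan(np.polyfit(q[:,:2]@ax,q[:,2],1)[0])))
E
```

```text
time: 3.62
ee_pos: [0.5868, -0.2514, 0.0994]
eef_rot: [0.77, 0.638, -0.0, 0.0]
ft_force: [-15.5, 5.8, 31.0]
width: 0.0008
grip_force: 15.6
302 [-0.03494151  0.10139662] -2.0011871025525583
290 [-0.25845391  0.25568122] -14.491209561811273
```

The force jumped from 15 to 31 N over 0.6 mm at TCP z≈0.100, which is the expected stop height. The plate also rotated by about 12.5–14°, so it is at its stop. I release it and rise.

```bash
python3 -m crank '{"steps":[[[0,0,0.5],[0,0,0]],[[0,0,0.7],[0,0,0]],[[0,0,1],[0,0,0]],[[0,0,1],[0,0,0]],[[0,0,1],[0,0,0]],[[0,0,1],[0,0,0]],[[0,0,1],[0,0,0]],[[0,0,0.7],[0,0,0]],[[0,0,0],[0,0,0]]]}' 0
python3 - <<'E'
from h import *
c=grab("scene"); P=cloud(c)
ax=np.array([.984,-.178])
h0=cv2.cvtColor(c["pixels"],cv2.COLOR_BGR2HSV); mm=(h0[...,0]>100)&(h0[...,0]<130)&(h0[...,1]>120); mm[:205]=0;mm[270:]=0;mm[:,:185]=0;mm[:,245:]=0
q=P[mm]; q=q[(q[:,2]>.06)&(q[:,2]<.12)]; print(len(q),np.degrees(np.arctan(np.polyfit(q[:,:2]@ax,q[:,2],1)[0])))
# refine bar: front bar strip in both original views
for n,(v0,v1,u0,u1) in(("top",(225,262,225,290)),("scene",(185,225,270,335))):
    D=np.load(n+"1.npz");Q=D["P"][v0:v1,u0:u1].reshape(-1,3);k=D["px"][v0:v1,u0:u1].reshape(-1,3).max(1)<60
    Q=Q[k&(Q[:,2]>.155)]; s=Q[:,:2]@ax; b=Q[s<np.percentile(s,2)+.013]
    l=np.array([.178,.984]); t=b[:,:2]@l; sl=np.polyfit(t,b[:,:2]@ax,1)[0]
    a=(t.min()+t.max())/2; sx=np.median(b[:,:2]@ax); print(n,len(b),"ctr",np.round(a*l+sx*ax,4),"len",np.ptp(t),"yaw corr deg",np.degrees(sl),"ztop",np.percentile(b[:,2],[50,95]))
E
```

```text
time: 4.42
ee_pos: [0.5883, -0.2519, 0.2729]
eef_rot: [0.77, 0.638, 0.001, 0.003]
ft_force: [0.6, 0.4, 0.0]
width: 0.0001
grip_force: 0.0
278 -15.344568458989302
top 153 ctr [ 0.4415 -0.3581] len 0.09003656865597087 yaw corr deg 0.5093884661007755 ztop [0.17051338 0.17424689]
scene 288 ctr [ 0.4357 -0.3568] len 0.09311291147060508 yaw corr deg 1.1688092360278584 ztop [0.1706391  0.17352104]
```

The treadle is back up. Next I go over the bar and open the fingers.

```bash
python3 -m crank '{"steps":[[[-0.7,-0.5,0],[0,0,0]],[[-1,-0.7,0],[0,0,0]],[[-1,-0.7,0],[0,0,0]],[[-1,-0.7,0],[0,0,0]],[[-1,-0.7,0],[0,0,0]],[[-0.8,-0.6,0],[0,0,0]],[[-0.4,-0.3,0],[0,0,0]],[[0,0,0],[0,0,0]],[[0,0,0],[0,0,0]]]}' 46
```

```text
time: 5.22
ee_pos: [0.4394, -0.3562, 0.268]
eef_rot: [0.77, 0.638, 0.0, -0.0]
ft_force: [0.1, -0.4, 0.9]
width: 0.0448
grip_force: 0.0
```

```bash
python3 -m crank '{"steps":[[[0,-0.1,-0.7],[0,0,0]],[[0,0,-1],[0,0,0]],[[0,0,-0.9],[0,0,0]],[[0,0,-0.5],[0,0,0]],[[0,0,-0.4],[0,0,0]],[[0,0,-0.3],[0,0,0]],[[0,0,-0.1],[0,0,0]],[[0,0,0],[0,0,0]],[[0,0,0],[0,0,0]]]}' 46
python3 - <<'E'
from h import *
c=grab("scene"); cv2.imwrite("pics/s4.png",np.clip(cv2.resize(c["pixels"][120:310,200:400],None,fx=3,fy=3)*1.6,0,255).astype(np.uint8))
E
```

```text
time: 5.97
ee_pos: [0.4398, -0.3592, 0.1721]
eef_rot: [0.77, 0.638, 0.0, 0.001]
ft_force: [-0.2, 0.3, 0.2]
width: 0.0462
grip_force: 0.0
```

View pics/s4.png

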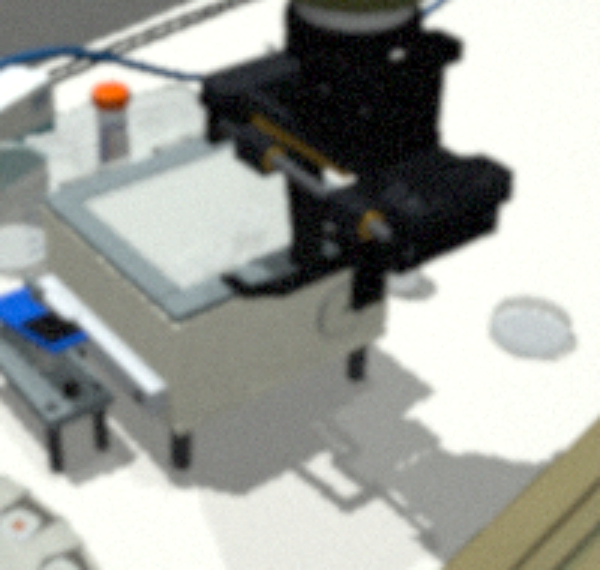

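The fingers straddle the bar: rear finger at about (305,240), front finger at about (368,285). I lower 4 mm and grip.

```bash
python3 -m crank '{"steps":[[[0,0,-0.2],[0,0,0]],[[0,0,0],[0,0,0]]]}' 46; python3 -m crank '{"steps":[[[0,0,0],[0,0,0]],[[0,0,0],[0,0,0]],[[0,0,0],[0,0,0]],[[0,0,0],[0,0,0]],[[0,0,0],[0,0,0]],[[0,0,0],[0,0,0]]]}' 0 30
```

```text
time: 6.18
ee_pos: [0.4393, -0.3591, 0.166]
eef_rot: [0.77, 0.638, -0.0, 0.0]
ft_force: [-0.7, -0.8, 0.5]
width: 0.0462
grip_force: 0.0
time: 6.68
ee_pos: [0.4396, -0.3591, 0.1664]
eef_rot: [0.77, 0.638, 0.0, 0.0]
ft_force: [13.1, -4.2, -3.4]
width: 0.014
grip_force: 8.3
```

```bash
python3 -m crank '{"steps":[[[0.05,0,0],[0,0,0]],[[0,0,0],[0,0,0]],[[0,0,0],[0,0,0]],[[0,0,0],[0,0,0]]]}' 0 30; python3 -m crank '{"steps":[[[0.06,-0.01,0.37],[0,0,0]],[[0.07,-0.01,0.37],[0,0,0]],[[0.09,-0.02,0.37],[0,0,0]],[[0.11,-0.02,0.36],[0,0,0]],[[0,0,0],[0,0,0]],[[0,0,0],[0,0,0]]]}'
```

```text
time: 7.02
ee_pos: [0.4409, -0.3593, 0.1664]
eef_rot: [0.77, 0.638, 0.0, 0.0]
ft_force: [3.5, -1.8, -2.1]
width: 0.011
grip_force: 30.0
time: 7.52
ee_pos: [0.4488, -0.3608, 0.2028]
eef_rot: [0.77, 0.638, -0.0, 0.0]
ft_force: [4.4, -3.8, -4.3]
width: 0.0106
grip_force: 30.0
```

```bash
python3 -m crank '{"steps":[[[0.13,-0.02,0.36],[0,0,0]],[[0.13,-0.02,0.36],[0,0,0]],[[0.16,-0.03,0.34],[0,0,0]],[[0.16,-0.03,0.34],[0,0,0]],[[0.19,-0.04,0.33],[0,0,0]],[[0.19,-0.04,0.33],[0,0,0]],[[0.22,-0.04,0.31],[0,0,0]],[[0.22,-0.04,0.31],[0,0,0]],[[0,0,0],[0,0,0]]]}'; python3 -c "
from h import *
grab('scene','s5.png')"
```

```text
time: 8.27
ee_pos: [0.4834, -0.3673, 0.2719]
eef_rot: [0.77, 0.638, -0.001, -0.0]
ft_force: [-11.0, 1.2, 4.7]
width: 0.0112
grip_force: 30.0
```

View pics/s5.png

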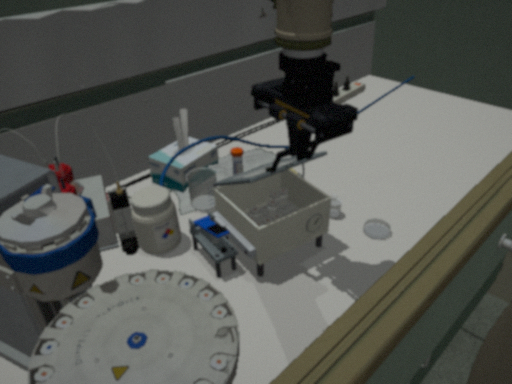

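The lid is open at about 30° with the bar held, the gripper over it at about (300,150), and the bystanders haven't moved. I continue along the arc.

```bash
python3 -m crank '{"steps":[[[0.23,-0.04,0.28],[0,0,0]],[[0.24,-0.04,0.28],[0,0,0]],[[0.26,-0.05,0.26],[0,0,0]],[[0.27,-0.05,0.26],[0,0,0]],[[0.29,-0.05,0.24],[0,0,0]],[[0.29,-0.05,0.24],[0,0,0]],[[0.31,-0.06,0.21],[0,0,0]],[[0.31,-0.06,0.21],[0,0,0]],[[0,0,0],[0,0,0]],[[0,0,0],[0,0,0]]]}'
python3 - <<'E'
from h import *
c=grab("top"); P=cloud(c); s=monitor.read_state(); e=s["ee_pos"]; print(e,s["ft_force"],s["width"])
d=(e-[.4409,-.3593,.1664]); a=d[:2]@[.983,-.184]*1000
print("ang",np.degrees(np.arctan2(30+d[2]*1000,216-a))-7.9, np.hypot(30+d[2]*1000,216-a))
px=c["pixels"]; S=cams.camera("scene"); Q=cloud(S)
cv2.imwrite("pics/t6.png",np.clip(np.hstack([cv2.resize(px[120:270,200:330],(390,450)),cv2.resize(S["pixels"][80:230,195:325],(390,450))])*1.6,0,255).astype(np.uint8))
# lid slope: points on lid frame (between box frame y -90..90, above .15)
ax=np.array([.983,-.184]); l=np.array([.184,.983]); h=np.array([.4409,-.3593])+.216*ax
for n,X in(("top",P),("scene",Q)):
    X=X.reshape(-1,3); X=X[~np.isnan(X[:,0])]; u=(X[:,:2]-h)@ax; v=(X[:,:2]-h)@l; z=X[:,2]-.137
    r=np.hypot(u,z); k=(abs(abs(v)-.078)<.012)&(r>.05)&(r<.176)&(u<0)&(z>.02)
    g=np.degrees(np.arctan2(z,-u))[k]; print(n,k.sum(),np.percentile(g,[5,25,50,75,95]))
E
```

```text
time: 9.15
ee_pos: [0.5381, -0.3777, 0.3226]
eef_rot: [0.77, 0.638, -0.001, 0.001]
ft_force: [-11.1, 0.6, 14.7]
width: 0.0108
grip_force: 30.0
[ 0.53789214 -0.37766401  0.32251114] [-11.35477535   0.23992946  13.86364769] 0.011409779770439762
ang 49.882961354202536 219.9805196162984
top 73 [49.8082742  50.42762714 50.74992982 51.12832937 51.31613435]
scene 488 [45.54559423 47.16468782 47.89175033 48.30681418 50.38315441]
```

View pics/t6.png

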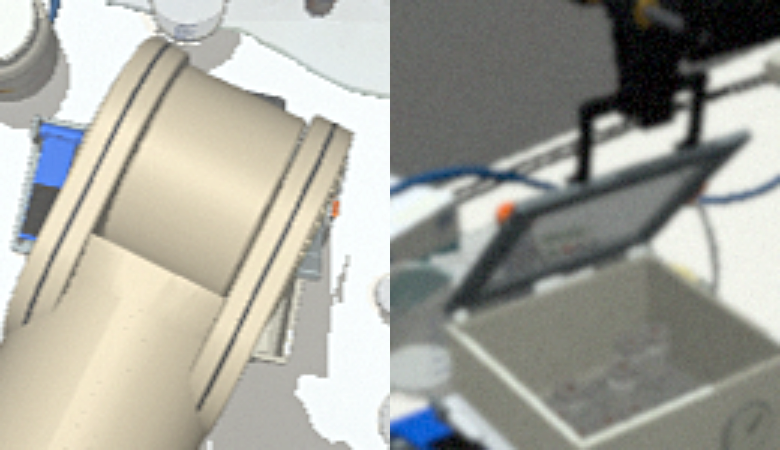

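The lid stands at about 50°, both by the arc kinematics and by depth: the scene view gives 47.9° on the underside (+2°), the top view 50.7° on the top face (−2°). The gripper holds the bar centrally. I ease the small radial pull, settle, and hand in.

```bash
python3 -m crank '{"steps":[[[0.03,0,-0.04],[0,0,0]],[[0,0,0],[0,0,0]],[[0,0,0],[0,0,0]],[[0,0,0],[0,0,0]],[[0,0,0],[0,0,0]],[[0,0,0],[0,0,0]]]}' && python3 -c "
from bench import ticket
print(ticket.close_job())"
```

```text
time: 9.75
ee_pos: [0.5381, -0.3777, 0.3225]
eef_rot: [0.77, 0.638, -0.001, 0.001]
ft_force: [-14.6, 2.6, 20.4]
width: 0.011
grip_force: 30.0
the job is handed in; nothing more can be done
None
```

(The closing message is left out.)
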